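Find the full bead cartridge and load it into the spring dock

TASK

Of the three identical closed cartridges one is full of beads and clearly heavier, the other two are empty: lift them to find the heavy one, setting any empty one back down upright where it stood. Load the full cartridge upright into the spring dock: press its end against the spring plunger, lower it behind the fixed stop until it lies flat on the dock floor, and let go. Leave the two bottles and the jar standing where they are.

Things in the scene. Friction and masses are not known exactly. Their poses are not given: they have to be found in the camera images.
- box_a: closed cartridge, white plastic with grey lid, 90 long x 40 wide x 50 mm high, plain sides; all three look identical. Origin: centre of underside; x along the 90 mm, y across the 40 mm, z up through the lid. Same either way round. Empty about 0.15 kg; one of the three, not known which, is full: 0.50 to 0.66 kg.
- box_b: closed cartridge, white plastic with grey lid, 90 long x 40 wide x 50 mm high, plain sides; all three look identical. Origin: centre of underside; x along the 90 mm, y across the 40 mm, z up through the lid. Same either way round. Empty about 0.15 kg; one of the three, not known which, is full: 0.50 to 0.66 kg.
- box_c: closed cartridge, white plastic with grey lid, 90 long x 40 wide x 50 mm high, plain sides; all three look identical. Origin: centre of underside; x along the 90 mm, y across the 40 mm, z up through the lid. Same either way round. Empty about 0.15 kg; one of the three, not known which, is full: 0.50 to 0.66 kg.
- dock: spring dock for one cartridge on the table: fixed dark base 156 x 88 mm, on it an aluminium pan. Origin: on the table below the centre of a loaded cartridge; x points from the pan's fixed stop to the plunger, z up. Two side guides on the pan, x = -45 to 33 mm, 48 mm apart inside, 6 mm thick, 10 mm above its floor. Spring housing behind the plunger, x = 68 to 86 mm, 46 mm high.
- pan (a joint): how far (m) the dock's pan, with stop, guides and plunger, has sunk straight down on its load cell: 0 unloaded, at most 0.006; about 1500 N/m. About 0.0007 with an empty cartridge loaded, 0.003 to 0.0041 with the full one.
- seat (a point): the point on the pan's flat floor, moving with it, where the centre of a loaded cartridge's underside belongs; 16 mm above the table when unloaded, above the dock's origin.
- stop_edge (a point): middle of the upper inner edge of the dock's fixed stop, a low wall 8 mm thick and 50 mm wide, 12 mm above the pan floor, at x = -45 mm in the dock. A loaded cartridge lies with its end against it.
- plunger_face (a point): centre of the plunger's flat upright face, which moves with it: 34 mm wide, from 2 to 44 mm above the pan floor. Free, it stands at x = 37 mm in the dock, 82 mm from the stop, so a 90 mm cartridge enters only with the plunger pushed back 8 mm or more.
- plunger (a joint): travel in m of the spring plunger in the dock: 0 free, grows as it is pushed along the dock's +x, at most 0.020; about 2 N to start it, 5 N at 8 mm, 6.5 N at 13 mm. About 0.008 with a cartridge loaded.
- amber_bottle: small amber glass bottle with a black cap, 33 mm diameter, 81 mm high. Bystander, loose; origin: centre of its underside.
- dropper_bottle: white dropper bottle with a pointed tip, 40 mm diameter, 104 mm high. Bystander, loose; origin: centre of its underside.
- clear_jar: clear jar standing on its black cap, 48 mm diameter, 69 mm high. Bystander, loose; origin: centre of its underside.

How it is judged:
By the outcome, as a careful person would: the job done as asked, in the order asked, and still so for the second after the job is handed in, with the robot touching nothing.
It also fails if it takes over 72 s, if anything falls off the work surface, if the arm or the gripper's body presses on something with over 40 N, if the wrist force passes 120 N, or if a joint passes its speed limit or range.

ROBOT

A 6-joint arm with a two-finger parallel gripper is mounted at the origin on a cart in front of the work surface, level with it; the furniture and walls round the work are solid. World frame = base frame: x ahead of the robot, y to its left, z up, the work surface at z = 0. Lengths are in mm, angles in rad, forces in N, time in s.
With the tool pointing down it reaches from about 350 to 725 mm from the base axis. Payload 6 kg.
Tool frame: the origin (TCP) lies midway between the tips of the shut fingers; the grasp point (between the pads) lies env.pinch_z behind it (env.pinch_z is the distance from the TCP to the grasp point, in mm); z points along the fingers, y is the line along which they close (so a half turn about z gives the same grasp; the last joint's range is limited). The gripper opens to 85 mm and grips with 20 to 120 N. Pads are 22 mm wide; open, the fingers measure 114 mm over their backs; the gripper's body (76 mm by 85 mm) begins 54 mm behind the grasp point. The pads swing forward as they close: fully open they stand 13 mm farther back than shut.
Start: joints at [1.622, 0.04, 0.085, 0, -1.615, -0.334], TCP at [167.401, 576.151, 231.261] pointing down, gripper open.
Joint ranges: [-2.56, 2.56], [-1.29, 2.01], [-1.08, 1.49], [-3.29, 1.98], [-2.81, -0.18], [-2.99, 2.99]. Speed limits (rad/s): [2.57, 2.57, 3.01, 3.14, 3.14, 3.14].

INTERFACE

Orientations are given as a 3x3 rotation matrix whose columns are the frame's x, y, z axes.
In Python, from rig import env gives the robot as it stands.
- The arm moves only by the shell command python3 -m handwheel 'ROWS' [FORCE]. ROWS is JSON, one flat list of numbers, 7 for each row, row after row: the shift along the tool's x, y, z each as a share of 0.4 m, from -1 to 1, then the turn, a rotation vector about the tool's x, y, z each as a share of 0.5 rad, from -1 to 1, then the finger opening in mm, from 0 to 85.4. A call has 1 to 5 rows; each row is the pose to reach, as a shift and turn from the pose commanded when the call began, along the tool's axes at that moment; what a row does not reach only later rows make up. A row lasts 1/10 s, in which the tool goes at most 50 mm and 8.59 degrees, less where a joint would pass 70% of its speed; a pose out of reach is approached as far as the arm can. A call with a number of a shift or a turn outside -1 to 1 is refused whole. A call with a gripper value outside its range is refused whole. The fingers move at their own pace and stop on an object; FORCE is the grip in N (left out, the last holds). Time passes only in rows, so rows that repeat a pose let the fingers close. It gives the time, the measured TCP pose, the force, the opening and the grip force at its end, in the units of the state.
- env.get_obs(): the state, without advancing time (a new reading comes with each control period).
- env.grab_frame(name): name is "scene" or "top" or "wrist"; returns a dict with "image" (420x560x3 uint8, red, green, blue), "fx", "fy", "cx", "cy" (pixels), "position" and "rotation" of the camera in the world. Camera axes: x right, y up, looking along -z (the intrinsics and any distortion apply to the point x, -y, -z); pixel columns grow to the right and rows downward; lengths in mm; the calibration is good to about 2 mm. A picture is of the moment at which its call begins. There is no depth.
- env.finish_job(): hands the job in; it is judged then, once.
The state is a dict: "time": time; "joint_positions": joint angles; "dq": joint speeds; "joint_torque": joint torques, N m; "tcp_pos": TCP position; "tcp_rot": TCP orientation; "force": force on the tool from outside, world axes, zero at the start; "ft_torque": the same for the moment, N m; "gripper_width": finger opening in mm; "finger_force": force on a finger pad.
Only numpy, scipy, OpenCV 4.12 (cv2) and the standard library are available. Lean on these libraries where they do the work, as an engineer would, in place of code of your own. Each camera call takes 0.05 s, during which the arm holds its last target. There are 200 camera calls.

## Working session

There is one attempt and no reset: what is moved stays moved. The work goes in short steps, Python scripts to look and compute and a shell command to move; the robot and the scene stay as the last step left them, time stands still between calls to the robot, and variables do not carry over. Pictures are saved under pics/ and viewed, at most 10 in all, crops included, and the job is handed in when it is done.

```bash
mkdir -p pics; ls; python3 - <<'E'
from rig import env
import cv2,pickle
o=env.get_obs();print(o,env.pinch_z)
for n in("scene","top"):
    f=env.grab_frame(n);cv2.imwrite(f"pics/{n}0.png",f["image"][:,:,::-1]);pickle.dump(f,open(f"{n}0.pkl","wb"))
    print(n,[f[k] for k in f if k!="image"])
E
```

```text
pics
{'time': 0.0, 'joint_positions': array([ 1.62170236e+00,  4.08386881e-02,  8.38005636e-02, -4.72690597e-04,
       -1.61548364e+00, -3.33704730e-01]), 'dq': array([-0.00102179, -0.0015653 , -0.0003711 , -0.00082805, -0.00031954,
       -0.00022304]), 'joint_torque': array([ 5.01268150e-04, -3.68216515e+01,  3.47407937e+01,  6.93247497e+00,
       -5.51386605e-03,  1.26199629e-05]), 'tcp_pos': array([167.2497645 , 575.88002937, 230.25621849]), 'tcp_rot': array([[ 9.60284042e-01, -2.79024035e-01, -3.83809410e-04],
       [-2.79024273e-01, -9.60282459e-01, -1.74723659e-03],
       [ 1.18955560e-04,  1.78493556e-03, -9.99998400e-01]]), 'force': array([-0.42313989, -0.30705166,  1.15356641]), 'ft_torque': array([0.0155704 , 0.00514107, 0.0073403 ]), 'finger_force': 0.0, 'gripper_width': 85.55215164755937} 18.700000000000003
scene [388.4708489611378, 388.4708489611378, 285.57191020204556, 205.29100001739926, array([  15.13906688, -299.27884186,  744.54572389]), array([[ 0.62665353,  0.56233876, -0.53951875],
       [-0.77911077,  0.46725691, -0.41792031],
       [ 0.01708107,  0.68223611,  0.73093237]])]
top [393.45024614537635, 393.45024614537635, 283.2816041211325, 213.66341196442482, array([461.56169729,  82.40460251, 993.11157284]), array([[ 0.00719457,  0.9984559 , -0.05508229],
       [-0.99968534,  0.0085053 ,  0.02359843],
       [ 0.02403048,  0.05489517,  0.99820291]])]
```

View pics/top0.png

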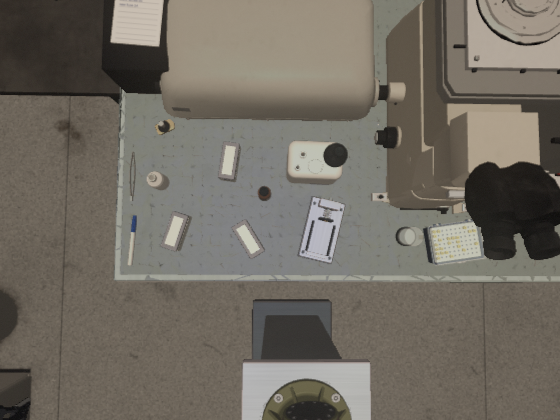

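View pics/scene0.png

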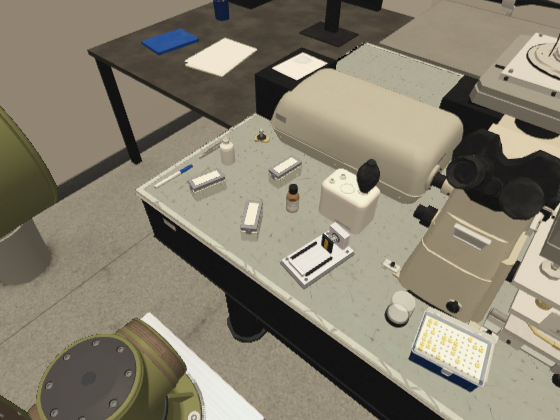

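The top view shows three cartridges at about (229,160), (176,230) and (248,239), and the dock at (322,230) with its plunger end towards the top. The bystanders are the amber bottle (264,193), dropper (155,180) and jar (408,237). I'll zoom in for edges.

```bash
cat > h.py <<'E'
import numpy as np,cv2,pickle
def ray(f,u,v):
    d=np.array([(u-f["cx"])/f["fx"],-(v-f["cy"])/f["fy"],-1.]);return f["rotation"]@d
def plane(f,u,v,z):
    d=ray(f,u,v);p=np.array(f["position"]);return p+d*(z-p[2])/d[2]
def proj(f,P):
    q=f["rotation"].T@(np.array(P,float)-f["position"]);return np.array([f["cx"]+f["fx"]*q[0]/-q[2],f["cy"]-f["fy"]*q[1]/-q[2]])
def tri(f,a,g,b):
    d,e=ray(f,*a),ray(g,*b);A=np.stack([d,-e],1);s=np.linalg.lstsq(A,g["position"]-f["position"],rcond=None)[0]
    p,q=f["position"]+s[0]*d,g["position"]+s[1]*e;return (p+q)/2,np.linalg.norm(p-q)
def load(n):return pickle.load(open(n+".pkl","rb"))
E
python3 - <<'E'
from h import *
f=load("top0");g=f["image"]
c=g[135:270,140:350];cv2.imwrite("pics/topz.png",cv2.resize(c,None,fx=3.8,fy=3.8,interpolation=cv2.INTER_CUBIC)[:,:,::-1])
hsv=cv2.cvtColor(g,cv2.COLOR_RGB2HSV)
m=((g.min(2)>185)).astype(np.uint8)
for k in cv2.findContours(m,cv2.RETR_EXTERNAL,cv2.CHAIN_APPROX_NONE)[0]:
    if cv2.contourArea(k)<25:continue
    (u,v),wh,a=cv2.minAreaRect(k)
    if 130<u<440 and 130<v<280:
        b=cv2.boxPoints(((u,v),wh,a));P=np.array([plane(f,*p,50)[:2] for p in b])
        e=P[1]-P[0];e2=P[2]-P[1];l=e if np.hypot(*e)>np.hypot(*e2) else e2
        print(np.round((u,v)),plane(f,u,v,50).round(1),np.hypot(*e).round(),np.hypot(*e2).round(),"yaw",np.degrees(np.arctan2(l[1],l[0])).round(1))
E
```

```text
[247. 239.] [452.8 145.4  50. ] 20.0 68.0 yaw -147.8
```

View pics/topz.png

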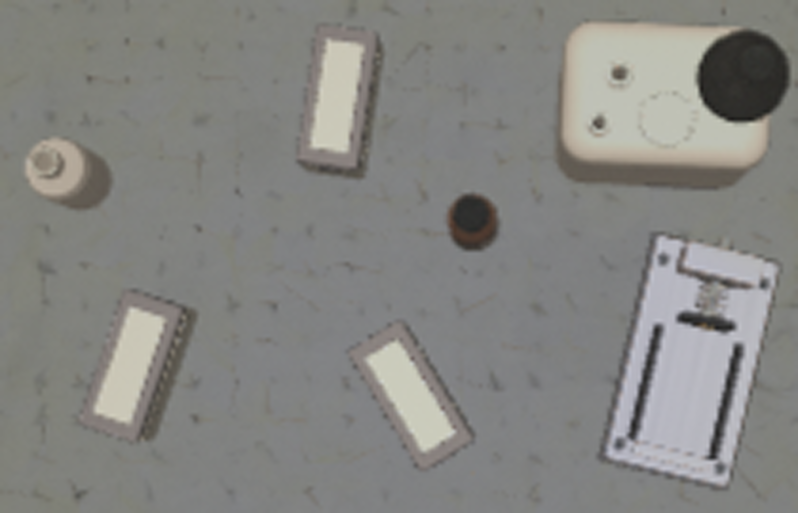

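The crop shows the three lids with white labels, with no other object touching them. The dock lies with its stop towards the lower left and its plunger at crop pixel (707,322). Now I'll compute poses.

```bash
python3 - <<'E'
from h import *
f=load("top0");g=f["image"]
m=((g.min(2)>150)).astype(np.uint8)
for k in cv2.findContours(m,cv2.RETR_EXTERNAL,cv2.CHAIN_APPROX_NONE)[0]:
    if cv2.contourArea(k)<25:continue
    (u,v),wh,a=cv2.minAreaRect(k)
    if 130<u<440 and 130<v<280:
        b=cv2.boxPoints(((u,v),wh,a));P=np.array([plane(f,*p,50)[:2] for p in b])
        e=P[1]-P[0];e2=P[2]-P[1];l=e if np.hypot(*e)>np.hypot(*e2) else e2
        print(np.round((u,v)),plane(f,u,v,50).round(1),np.hypot(*e).round(),np.hypot(*e2).round(),"yaw",np.degrees(np.arctan2(l[1],l[0])).round(1)%180)
z=lambda a,b,h:plane(f,140+(a+.5)/3.8-.5,135+(b+.5)/3.8-.5,h)[:2].round(1)
print("base",[z(*p,8) for p in((655,234),(778,268),(727,488),(602,460))])
print("guides",[z(*p,26) for p in((659,326),(737,345),(713,457),(636,438))],"plunger",z(707,322,60), z(707,322,50))
for n,p,h in(("amber",(472,215),81),("drop",(46,160),104)):print(n,z(*p,h))
print("whitebox",[z(*p,70) for p in((562,165),(765,180),(565,30))])
E
```

```text
[389. 278.] [ 361.4 -194.3   50. ] 77.0 10.0 yaw 90.3
[336. 278.] [362.  -66.9  50. ] 34.0 7.0 yaw 90.3
[316. 278.] [361.8 -19.   50. ] 43.0 7.0 yaw 90.3
[230. 276.] [363.2 184.3  50. ] 50.0 7.0 yaw 90.3
[168. 277.] [361.3 332.8  50. ] 82.0 9.0 yaw 90.3
[131. 248.] [429.  421.3  50. ] 76.0 6.0 yaw 175.9
[410. 236.] [ 462.2 -244.9   50. ] 22.0 34.0 yaw 179.4
[248. 239.] [452.9 145.   50. ] 25.0 70.0 yaw 32.19999999999999
[174. 231.] [470.7 320.6  50. ] 70.0 24.0 yaw 162.2
[322. 229.] [476.8 -32.7  50. ] 145.0 78.0 yaw 167.0
[154. 178.] [595.3 371.5  50. ] 31.0 31.0 yaw 1.4000000000000057
[228. 160.] [642.5 193.8  50. ] 70.0 24.0 yaw 172.2
[315. 159.] [647.  -14.9  50. ] 84.0 127.0 yaw 88.2
base [array([560.6, -12.9]), array([538.7, -94.8]), array([393.4, -60.9]), array([411.2,  21.5])]
guides [array([498.9, -14. ]), array([486.9, -64.7]), array([414.5, -49.2]), array([426.4,   0.7])] plunger [500.3 -40.7] [500.7 -42. ]
amber [563.8 106.5]
drop [591.6 359. ]
whitebox [array([596.9,  51.2]), array([588.8, -75.5]), array([681.8,  49.8])]
```

```bash
cat >> h.py <<'E'
from scipy.spatial.transform import Rotation as Ro
def go(env,x,y,z,yaw):
    o=env.get_obs();R=o["tcp_rot"];c,s=np.cos(np.radians(yaw)),np.sin(np.radians(yaw))
    T=np.array([[c,s,0],[s,-c,0],[0,0,-1.]])
    d=R.T@(np.array([x,y,z])-o["tcp_pos"]);w=Ro.from_matrix(R.T@T).as_rotvec()
    print("shift",(d/400).round(4),"turn",(w/.5).round(4),"dist",np.linalg.norm(d).round(),"deg",np.degrees(np.linalg.norm(w)).round(1),"t",o["time"])
E
python3 -c "
from rig import env
from h import *
go(env,470.7,320.6,160,-17.8)"
```

```text
shift [0.9065 0.401  0.1767] turn [ 0.0032 -0.0003  0.0558] dist 403.0 deg 1.6 t 0.1
```

```bash
python3 -m handwheel '[0.11,0.05,0.02,0,0,0.02,85, 0.22,0.1,0.04,0,0,0.05,85, 0.33,0.15,0.06,0,0,0.05,85, 0.44,0.2,0.085,0,0,0.05,85, 0.5,0.22,0.1,0,0,0.05,85]'
python3 -m handwheel '[0.11,0.05,0.02,0,0,0,85, 0.22,0.1,0.04,0,0,0,85, 0.33,0.15,0.06,0,0,0,85, 0.4065,0.181,0.077,0,0,0,85, 0.4065,0.181,0.077,0,0,0,85]'
python3 -c "
from rig import env
from h import *
go(env,470.7,320.6,160,-17.8)
f=env.grab_frame('wrist');pickle.dump(f,open('w1.pkl','wb'));cv2.imwrite('pics/w1.png',f['image'][:,:,::-1])
print(f['position'],f['rotation'],f['fx'],env.get_obs()['tcp_pos'])
f=env.grab_frame('scene');pickle.dump(f,open('s1.pkl','wb'))"
```

```text
time: 0.6
tcp_pos: [336.6, 433.3, 190.5]
tcp_rot: [[0.952, -0.305, -0.0], [-0.305, -0.952, -0.001], [-0.0, 0.001, -1.0]]
force: [-0.3, 0.3, 0.3]
gripper_width: 85.0
finger_force: 0.0
time: 1.1
tcp_pos: [469.6, 314.3, 158.5]
tcp_rot: [[0.952, -0.307, -0.002], [-0.307, -0.952, -0.003], [-0.001, 0.003, -1.0]]
force: [-1.2, -0.4, 0.5]
gripper_width: 84.9
finger_force: 0.0
shift [-0.0022 -0.0157 -0.0038] turn [ 0.0065  0.0023 -0.0034] dist 7.0 deg 0.2 t 1.1
[546.98283344 289.74640034 301.35279278] [[-0.30694652  0.9028316   0.30112944]
 [-0.95172474 -0.2918296  -0.09516042]
 [ 0.00196465 -0.31580149  0.94882325]] 324.11697148100217 [468.73039825 315.72103546 159.13463597]
```

View pics/w1.png

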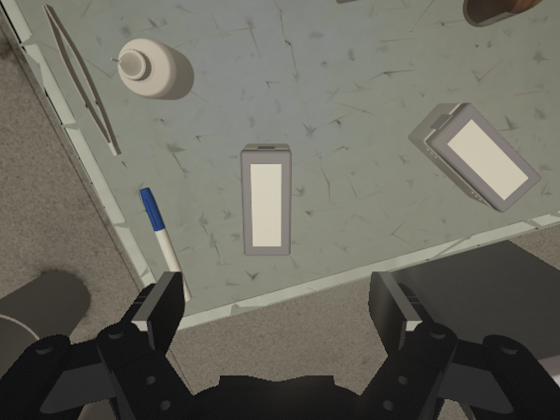

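The wrist view shows the P2 cartridge label at about (266,205) and the P1 label at about (487,160), both clear. I'll measure them.

```bash
cat >> h.py <<'E'
def labels(f,z=50,lo=165):
    g=f["image"];m=(g.min(2)>lo).astype(np.uint8)
    for k in cv2.findContours(m,cv2.RETR_EXTERNAL,cv2.CHAIN_APPROX_NONE)[0]:
        if cv2.contourArea(k)<200:continue
        P=np.array([plane(f,*p[0],z)[:2] for p in k],np.float32)
        c,wh,a=cv2.minAreaRect(P);b=cv2.boxPoints((c,wh,a));e=b[1]-b[0] if np.hypot(*(b[1]-b[0]))>np.hypot(*(b[2]-b[1])) else b[2]-b[1]
        if 15<min(wh)<45 and 55<max(wh)<110:print(np.round(c,1),np.round(wh,1),"yaw",round((np.degrees(np.arctan2(e[1],e[0]))+90)%180-90,1))
E
python3 - <<'E'
from h import *
from rig import env
labels(load('w1'))
go(env,470.7,320.6,22,-17.8)
E
```

```text
[472.8 322.1] [23.1 69.2] yaw -17.7
[454.6 145.5] [69.2 23.3] yaw 32.2
shift [ 0.0033 -0.0115  0.3444] turn [0.0025 0.0012 0.002 ] dist 138.0 deg 0.1 t 1.2
```

```bash
python3 -m handwheel '[0.006,-0.0145,0.1,0,0,0,85, 0.006,-0.0145,0.2,0,0,0,85, 0.006,-0.0145,0.3,0,0,0,85, 0.006,-0.0145,0.353,0,0,0,85, 0.006,-0.0145,0.353,0,0,0,85]'
python3 -m handwheel '[0,0,0,0,0,0,30, 0,0,0,0,0,0,30, 0,0,0,0,0,0,30, 0,0,0,0,0,0,30, 0,0,0,0,0,0,30]' 60
python3 -m handwheel '[0,0,0,0,0,0,30, 0,0,-0.03,0,0,0,30, 0,0,-0.075,0,0,0,30, 0,0,-0.075,0,0,0,30,0,0,-0.075,0,0,0,30]' 60
python3 -m handwheel '[0,0,0,0,0,0,30, 0,0,0,0,0,0,30, 0,0,0,0,0,0,30]'
```

```text
time: 1.7
tcp_pos: [469.4, 321.5, 15.5]
tcp_rot: [[0.953, -0.302, -0.005], [-0.302, -0.953, -0.005], [-0.003, 0.006, -1.0]]
force: [-0.6, -0.6, -0.2]
gripper_width: 85.1
finger_force: 0.0
time: 2.2
tcp_pos: [472.8, 323.4, 21.5]
tcp_rot: [[0.953, -0.303, 0.002], [-0.303, -0.953, 0.002], [0.002, -0.003, -1.0]]
force: [-1.6, 0.3, 5.6]
gripper_width: 39.3
finger_force: 61.9
time: 2.7
tcp_pos: [471.9, 322.5, 49.4]
tcp_rot: [[0.953, -0.303, -0.0], [-0.303, -0.953, 0.001], [-0.0, -0.001, -1.0]]
force: [-0.2, -0.1, -2.0]
gripper_width: 39.2
finger_force: 61.0
time: 3.0
tcp_pos: [471.7, 322.1, 48.5]
tcp_rot: [[0.953, -0.303, -0.001], [-0.303, -0.953, -0.001], [-0.0, 0.001, -1.0]]
force: [0.3, -0.2, -2.0]
gripper_width: 39.3
finger_force: 61.0
```

```bash
python3 -m handwheel '[0,0,0.03,0,0,0,30, 0,0,0.055,0,0,0,30, 0,0,0.067,0,0,0,30, 0,0,0.07,0,0,0,30,0,0,0.07,0,0,0,30]'
python3 -m handwheel '[0,0,0.002,0,0,0,30, 0,0,0.004,0,0,0,30, 0,0,0.004,0,0,0,30]'
```

```text
time: 3.5
tcp_pos: [471.9, 322.2, 21.5]
tcp_rot: [[0.953, -0.303, 0.0], [-0.303, -0.953, -0.001], [0.0, 0.001, -1.0]]
force: [-2.6, -1.7, 3.4]
gripper_width: 38.9
finger_force: 61.4
time: 3.8
tcp_pos: [472.1, 322.3, 21.5]
tcp_rot: [[0.953, -0.302, 0.001], [-0.302, -0.953, -0.001], [0.001, 0.0, -1.0]]
force: [-7.0, -3.7, 12.6]
gripper_width: 38.9
finger_force: 62.6
```

```bash
python3 -m handwheel '[0,0,-0.004,0,0,0,60, 0,0,-0.004,0,0,0,85, 0,0,-0.004,0,0,0,85, 0,0,-0.05,0,0,0,85, 0,0,-0.15,0,0,0,85]'
python3 -m handwheel '[0,0,-0.1,0,0,0,85, 0,0.1,-0.2,0,0,-0.25,85, 0,0.2,-0.2,0,0,-0.5,85, 0,0.3,-0.2,0,0,-0.75,85,0,0.4,-0.2,0,0,-0.9,85]'
python3 - <<'E'
from rig import env
from h import *
f=env.grab_frame('wrist');pickle.dump(f,open('w2.pkl','wb'));cv2.imwrite('pics/w2.png',f['image'][:,:,::-1]);labels(f)
f=env.grab_frame('scene');cv2.imwrite('pics/s2.png',f['image'][:,:,::-1])
go(env,454,145.3,130,32.2)
E
```

```text
time: 4.3
tcp_pos: [470.1, 320.6, 75.9]
tcp_rot: [[0.953, -0.303, -0.006], [-0.303, -0.953, -0.006], [-0.004, 0.007, -1.0]]
force: [0.4, 0.4, 0.7]
gripper_width: 85.3
finger_force: 0.0
time: 4.8
tcp_pos: [423.0, 168.6, 159.6]
tcp_rot: [[0.989, 0.146, 0.0], [0.146, -0.989, 0.0], [0.0, -0.0, -1.0]]
force: [-0.4, -0.2, -0.2]
gripper_width: 84.6
finger_force: 0.0
[454.5 143. ] [70.4 24.5] yaw 32.5
[470.8 319.6] [21.7 69.5] yaw -17.2
shift [0.0691 0.0653 0.0761] turn [-0.0012 -0.0038 -0.8399] dist 49.0 deg 24.1 t 4.9
```

```bash
python3 -m handwheel '[0.035,0.03,0.0,0,0,-0.25,85, 0.069,0.065,0.05,0,0,-0.5,85, 0.069,0.067,0.08,0,0,-0.75,85, 0.069,0.067,0.08,0,0,-0.843,85,0.069,0.067,0.08,0,0,-0.843,85]'
python3 - <<'E'
from rig import env
from h import *
env.grab_frame('wrist')
f=env.grab_frame('wrist');pickle.dump(f,open('w3.pkl','wb'));cv2.imwrite('pics/w3.png',f['image'][:,:,::-1]);labels(f)
go(env,454.3,144.3,20.5,32.3)
E
```

```text
time: 5.4
tcp_pos: [454.7, 147.2, 126.9]
tcp_rot: [[0.845, 0.534, -0.001], [0.534, -0.845, -0.001], [-0.001, 0.0, -1.0]]
force: [0.3, 0.4, 0.9]
gripper_width: 85.4
finger_force: 0.0
[455.2 145.6] [69.3 23.7] yaw 32.2
[472.7 322.6] [23.6 69.6] yaw -17.6
shift [-0.0054  0.0061  0.268 ] turn [ 0.0004  0.     -0.0031] dist 107.0 deg 0.1 t 5.5
```

```bash
python3 -m handwheel '[-0.0024,0.0047,0.1,0,0,0,85, -0.0024,0.0047,0.2,0,0,0,85, -0.0024,0.0047,0.268,0,0,0,85, -0.0024,0.0047,0.268,0,0,0,85, -0.0024,0.0047,0.268,0,0,0,85]'
python3 -m handwheel '[0,0,0,0,0,0,30, 0,0,0,0,0,0,30, 0,0,0,0,0,0,30, 0,0,0,0,0,0,30, 0,0,0,0,0,0,30]' 60
python3 -m handwheel '[0,0,0,0,0,0,30, 0,0,-0.03,0,0,0,30, 0,0,-0.075,0,0,0,30, 0,0,-0.075,0,0,0,30,0,0,-0.075,0,0,0,30]' 60
python3 -m handwheel '[0,0,0,0,0,0,30, 0,0,0,0,0,0,30, 0,0,0,0,0,0,30]'
```

```text
time: 6.0
tcp_pos: [455.4, 145.4, 21.7]
tcp_rot: [[0.845, 0.534, 0.001], [0.534, -0.845, -0.0], [0.001, 0.001, -1.0]]
force: [0.8, -0.7, 0.4]
gripper_width: 85.2
finger_force: 0.0
time: 6.5
tcp_pos: [455.6, 145.7, 21.9]
tcp_rot: [[0.845, 0.535, 0.002], [0.535, -0.845, 0.001], [0.002, 0.0, -1.0]]
force: [-0.8, 0.7, 6.1]
gripper_width: 38.8
finger_force: 62.2
time: 7.0
tcp_pos: [454.7, 145.2, 50.3]
tcp_rot: [[0.845, 0.534, -0.0], [0.534, -0.845, 0.0], [0.0, -0.001, -1.0]]
force: [-0.1, 0.8, -2.1]
gripper_width: 39.1
finger_force: 61.3
time: 7.3
tcp_pos: [454.5, 144.9, 49.8]
tcp_rot: [[0.845, 0.534, -0.001], [0.534, -0.845, -0.001], [-0.001, 0.0, -1.0]]
force: [1.1, 0.3, -1.6]
gripper_width: 39.2
finger_force: 61.3
```

```bash
python3 -m handwheel '[0,0,0.03,0,0,0,30, 0,0,0.055,0,0,0,30, 0,0,0.067,0,0,0,30, 0,0,0.07,0,0,0,30,0,0,0.07,0,0,0,30]'
python3 -m handwheel '[0,0,0.002,0,0,0,30, 0,0,0.002,0,0,0,60, 0,0,0.002,0,0,0,85, 0,0,0.002,0,0,0,85, 0,0,0.002,0,0,0,85]'
python3 -m handwheel '[0,0,-0.1,0,0,0,85, 0,0,-0.2,0,0,0,85, 0,0,-0.3,0,0,0,85, 0,0,-0.37,0,0,0.2,85, 0,0,-0.37,0,0,0.4,85]'
python3 - <<'E'
from rig import env
from h import *
go(env,642.5,193.8,170,-7.8)
E
```

```text
time: 7.8
tcp_pos: [454.7, 145.1, 22.1]
tcp_rot: [[0.845, 0.534, -0.0], [0.534, -0.845, -0.0], [-0.0, 0.0, -1.0]]
force: [-0.4, 0.2, -1.5]
gripper_width: 39.4
finger_force: 61.4
time: 8.3
tcp_pos: [454.9, 145.2, 21.8]
tcp_rot: [[0.845, 0.534, 0.0], [0.534, -0.845, 0.0], [0.0, 0.0, -1.0]]
force: [-0.5, 0.1, -0.2]
gripper_width: 85.2
finger_force: 0.0
time: 8.8
tcp_pos: [456.7, 145.9, 175.0]
tcp_rot: [[0.936, 0.352, 0.007], [0.352, -0.936, 0.004], [0.008, -0.001, -1.0]]
force: [0.2, 0.8, -0.9]
gripper_width: 85.0
finger_force: 0.0
shift [0.4768 0.0515 0.0164] turn [-0.006  -0.0155  0.9918] dist 192.0 deg 28.4 t 8.8
```

```bash
python3 -m handwheel '[0.11,0.01,0,0,0,0.25,85, 0.22,0.02,0,0,0,0.5,85, 0.33,0.04,0.01,0,0,0.75,85, 0.43,0.05,0.016,0,0,0.992,85, 0.4768,0.0515,0.0164,0,0,0.992,85]'
python3 -m handwheel '[0,0,0,0,0,0,85, 0,0,0,0,0,0,85, 0,0,0,0,0,0,85]'
python3 - <<'E'
from rig import env
from h import *
f=env.grab_frame('wrist');pickle.dump(f,open('w4.pkl','wb'));cv2.imwrite('pics/w4.png',f['image'][:,:,::-1]);labels(f)
go(env,643,194.5,20.5,-7.8)
E
```

```text
time: 9.3
tcp_pos: [642.3, 193.8, 160.5]
tcp_rot: [[0.991, -0.136, -0.003], [-0.136, -0.991, -0.002], [-0.002, 0.002, -1.0]]
force: [-0.5, 0.3, -0.4]
gripper_width: 84.9
finger_force: 0.0
time: 9.6
tcp_pos: [640.0, 193.7, 163.6]
tcp_rot: [[0.991, -0.132, 0.0], [-0.132, -0.991, 0.0], [0.0, -0.0, -1.0]]
force: [-0.9, 1.3, 0.6]
gripper_width: 85.2
finger_force: 0.0
[457.7 146.8] [61.1 22.6] yaw 32.7
[645.  194.5] [23.6 68.7] yaw -7.6
shift [ 0.007  -0.0028  0.3585] turn [-0.001  -0.0016  0.0084] dist 143.0 deg 0.2 t 9.65
```

View pics/w4.png

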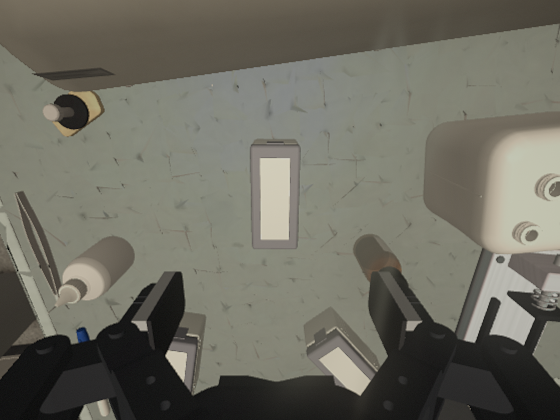

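The wrist view shows the P3 cartridge at (275,197), with amber at (380,260) and dropper at (95,270), both clear of the fingers. Before going down, I'll check how close the grey cylinder is.

```bash
python3 - <<'E'
from rig import env
from h import *
f=load('w4');t=load('top0');print(f['position'],f['rotation'][:,2])
for z in(0,50,100,150,200,250):print(z,plane(f,275,60,z)[:2].round(),plane(t,228,117,z)[:2].round())
go(env,644.5,194.5,20.5,-7.6)
E
```

```text
[720.20200831 182.88680848 306.53124698] [ 0.31124735 -0.04250082  0.9493781 ]
0 [755. 180.] [762. 202.]
50 [749. 180.] [747. 196.]
100 [744. 181.] [732. 190.]
150 [738. 181.] [717. 184.]
200 [732. 182.] [702. 178.]
250 [727. 182.] [687. 172.]
shift [ 0.0107 -0.0033  0.3585] turn [-0.0009 -0.0016  0.0015] dist 143.0 deg 0.1 t 9.65
```

```bash
python3 -m handwheel '[0.0107,-0.0033,0.1,0,0,0,85, 0.0107,-0.0033,0.2,0,0,0,85, 0.0107,-0.0033,0.3,0,0,0,85, 0.0107,-0.0033,0.3585,0,0,0,85, 0.0107,-0.0033,0.3585,0,0,0,85]'
python3 -m handwheel '[0,0,0,0,0,0,85, 0,0,0,0,0,0,85, 0,0,0,0,0,0,85]'
python3 -m handwheel '[0,0,0,0,0,0,30, 0,0,0,0,0,0,30, 0,0,0,0,0,0,30, 0,0,0,0,0,0,30, 0,0,0,0,0,0,30]' 90
python3 -m handwheel '[0,0,0,0,0,0,30, 0,0,-0.03,0,0,0,30, 0,0,-0.075,0,0,0,30, 0,0,-0.075,0,0,0,30,0,0,-0.075,0,0,0,30]'
python3 -m handwheel '[0,0,0,0,0,0,30, 0,0,0,0,0,0,30, 0,0,0,0,0,0,30]'
```

```text
time: 10.15
tcp_pos: [641.9, 193.5, 15.7]
tcp_rot: [[0.991, -0.132, -0.006], [-0.132, -0.991, -0.003], [-0.006, 0.003, -1.0]]
force: [-0.4, -0.2, -0.3]
gripper_width: 85.1
finger_force: 0.0
time: 10.45
tcp_pos: [645.9, 195.1, 22.4]
tcp_rot: [[0.991, -0.132, 0.004], [-0.132, -0.991, 0.002], [0.003, -0.002, -1.0]]
force: [-0.5, 0.2, 0.4]
gripper_width: 84.9
finger_force: 0.0
time: 10.95
tcp_pos: [645.1, 194.8, 20.3]
tcp_rot: [[0.991, -0.132, 0.001], [-0.132, -0.991, 0.0], [0.001, -0.0, -1.0]]
force: [-0.1, 0.9, 2.3]
gripper_width: 39.0
finger_force: 93.2
time: 11.45
tcp_pos: [644.2, 194.4, 48.7]
tcp_rot: [[0.991, -0.132, -0.002], [-0.132, -0.991, 0.0], [-0.002, 0.0, -1.0]]
force: [-1.2, -0.3, -6.1]
gripper_width: 38.6
finger_force: 92.0
time: 11.75
tcp_pos: [644.4, 194.3, 48.8]
tcp_rot: [[0.991, -0.132, -0.001], [-0.132, -0.991, -0.001], [-0.001, 0.001, -1.0]]
force: [0.3, -0.1, -6.6]
gripper_width: 38.6
finger_force: 92.0
```

```bash
python3 -m handwheel '[0,0,-0.1,0,0,0,30, 0,0,-0.2,0,0,0,30, 0,0,-0.3,0,0,0,30, 0,0,-0.38,0,0,0,30, 0,0,-0.38,0,0,0,30]'
python3 - <<'E'
from rig import env
from h import *
go(env,410,-20,200,-12.5)
E
```

```text
time: 12.25
tcp_pos: [647.0, 194.8, 208.9]
tcp_rot: [[0.991, -0.132, 0.01], [-0.132, -0.991, 0.003], [0.01, -0.005, -1.0]]
force: [1.1, 0.1, -3.8]
gripper_width: 38.6
finger_force: 94.2
shift [-0.5165  0.6106  0.0145] turn [-0.0102 -0.0187  0.1715] dist 320.0 deg 5.0 t 12.25
```

```bash
python3 -m handwheel '[-0.06,0.07,0,0,0,0.05,30, -0.13,0.15,0,0,0,0.1,30, -0.2,0.23,0,0,0,0.17,30, -0.27,0.31,0,0,0,0.17,30, -0.34,0.39,0,0,0,0.17,30]'
python3 -m handwheel '[-0.06,0.07,0.01,0,0,0,30, -0.12,0.14,0.01,0,0,0,30, -0.17,0.21,0.01,0,0,0,30, -0.17,0.21,0.01,0,0,0,30,-0.17,0.21,0.01,0,0,0,30]'
python3 - <<'E'
from rig import env
from h import *
env.grab_frame('wrist')
for n in('wrist','scene','top'):
    f=env.grab_frame(n);pickle.dump(f,open(n+'5.pkl','wb'));cv2.imwrite(f'pics/{n}5.png',f['image'][:,:,::-1])
go(env,410,-20,200,-12.5)
E
```

```text
time: 12.75
tcp_pos: [487.5, 56.7, 199.8]
tcp_rot: [[0.976, -0.216, -0.002], [-0.216, -0.977, -0.001], [-0.002, 0.001, -1.0]]
force: [0.5, 0.4, -3.9]
gripper_width: 38.7
finger_force: 94.7
time: 13.25
tcp_pos: [404.4, -9.7, 197.0]
tcp_rot: [[0.976, -0.216, 0.0], [-0.216, -0.976, 0.001], [0.0, -0.001, -1.0]]
force: [-0.6, 0.1, -5.8]
gripper_width: 38.3
finger_force: 95.1
shift [ 0.0179  0.0239 -0.0076] turn [0.0015 0.0026 0.0026] dist 12.0 deg 0.1 t 13.45
```

View pics/wrist5.png

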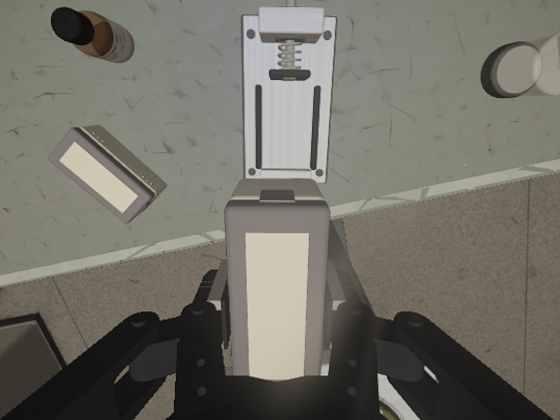

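The wrist view shows the dock: guides at about x 258 and x 317, rows 85-170, the plunger face bar at (290,75), and the stop at row ~172. The held cartridge is square in the fingers. I'll measure the guides.

```bash
python3 - <<'E'
from h import *
f=load('wrist5');g=f['image']
m=(g.max(2)<75).astype(np.uint8);m[:60]=0;m[178:]=0;m[:,:245]=0;m[:,330:]=0
for k in cv2.findContours(m,cv2.RETR_EXTERNAL,cv2.CHAIN_APPROX_NONE)[0]:
    if cv2.contourArea(k)<40:continue
    print("px",cv2.boundingRect(k))
    for z in (26,60):
        P=np.array([plane(f,*p[0],z)[:2] for p in k],np.float32);c,wh,a=cv2.minAreaRect(P);b=cv2.boxPoints((c,wh,a))
        print(z,np.round(c,1),np.round(wh,1),round(a,1),b.round(1).tolist())
cv2.imwrite('pics/dz.png',cv2.resize(g[0:215,220:350],None,fx=2.7*1.0,fy=2.7,interpolation=cv2.INTER_CUBIC)[:,:,::-1])
E
```

```text
px (310, 86, 10, 84)
26 [452.7 -56.7] [ 5.3 76. ] 76.6 [[415.1000061035156, -50.400001525878906], [489.0, -68.0999984741211], [490.20001220703125, -63.0], [416.29998779296875, -45.29999923706055]]
60 [456.  -53.5] [ 4.7 67.8] 76.6 [[422.5, -47.900001525878906], [488.3999938964844, -63.70000076293945], [489.5, -59.099998474121094], [423.6000061035156, -43.29999923706055]]
px (256, 85, 5, 84)
26 [465.   -4.8] [ 3.9 75.9] 76.7 [[427.70001220703125, 2.0999999046325684], [501.5, -15.399999618530273], [502.3999938964844, -11.600000381469727], [428.6000061035156, 5.900000095367432]]
60 [467.1  -7.2] [ 3.5 67.7] 76.7 [[433.70001220703125, -1.100000023841858], [499.6000061035156, -16.700000762939453], [500.3999938964844, -13.300000190734863], [434.5, 2.299999952316284]]
px (269, 70, 41, 10)
26 [504.5 -42.8] [35.8  7.5] 77.6 [[496.8999938964844, -59.5], [504.20001220703125, -61.099998474121094], [512.0, -26.100000381469727], [504.70001220703125, -24.5]]
60 [502.2 -41.1] [32.   6.7] 77.6 [[495.5, -56.0], [502.0, -57.400001525878906], [508.8999938964844, -26.200000762939453], [502.3999938964844, -24.799999237060547]]
```

View pics/dz.png

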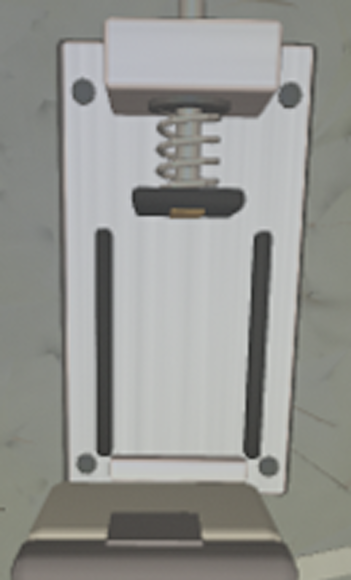

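```bash
python3 - <<'E'
from rig import env
from h import *
f=load('wrist5');o=env.get_obs();R=o['tcp_rot'];zt=o['tcp_pos'][2]
print("front lid",[(R.T@(plane(f,u,v,zt+29.6)-o['tcp_pos'])).round(1) for u,v in((230,207),(277,207),(325,207))])
u=np.array([np.cos(np.radians(13.35)),-np.sin(np.radians(13.35))]);n=np.array([-u[1],u[0]])
for r in(168,170):
    p=plane(f,286.7,r,28)[:2];print("stop edge",p@u,p@n)
print(o['tcp_pos']);go(env,453,-29.5,95,-13.35)
E
```

```text
front lid [array([ 44.3, -16.6, -29.7]), array([ 44.3,   0.7, -29.7]), array([ 44.3,  18.3, -29.6])]
stop edge 416.4766593485897 74.72007949629075
stop edge 414.50943449869266 74.66860553462485
[405.05659747  -9.12899355 196.97597873]
shift [0.1283 0.0238 0.2548] turn [0.0015 0.0025 0.0323] dist 115.0 deg 0.9 t 13.45
```

```bash
python3 -m handwheel '[0.06,0.012,0.08,0,0,0.02,30, 0.128,0.024,0.16,0,0,0.032,30, 0.128,0.024,0.24,0,0,0.032,30, 0.128,0.024,0.255,0,0,0.032,30, 0.128,0.024,0.255,0,0,0.032,30]'
python3 -m handwheel '[0,0,0,0,0,0,30, 0,0,0,0,0,0,30]'
python3 - <<'E'
from rig import env
from h import *
env.grab_frame('wrist')
for n in('wrist','scene'):
    f=env.grab_frame(n);pickle.dump(f,open(n+'6.pkl','wb'));cv2.imwrite(f'pics/{n}6.png',f['image'][:,:,::-1])
print(env.get_obs()['tcp_pos'],env.get_obs()['force'])
go(env,453,-29.5,54,-13.35)
E
```

```text
time: 13.95
tcp_pos: [452.3, -30.1, 94.8]
tcp_rot: [[0.973, -0.231, -0.003], [-0.231, -0.973, -0.002], [-0.002, 0.002, -1.0]]
force: [0.6, 0.4, -5.8]
gripper_width: 39.1
finger_force: 95.0
time: 14.15
tcp_pos: [453.9, -29.5, 98.2]
tcp_rot: [[0.973, -0.23, 0.004], [-0.23, -0.973, 0.001], [0.004, -0.001, -1.0]]
force: [-0.9, 0.5, -7.1]
gripper_width: 38.9
finger_force: 95.0
[453.37054107 -29.62521577  97.13954441] [-0.50085896  0.1484314  -6.1461349 ]
shift [-0.0012  0.      0.1078] turn [-0.0024 -0.0043  0.0002] dist 43.0 deg 0.1 t 14.3
```

View pics/wrist6.png

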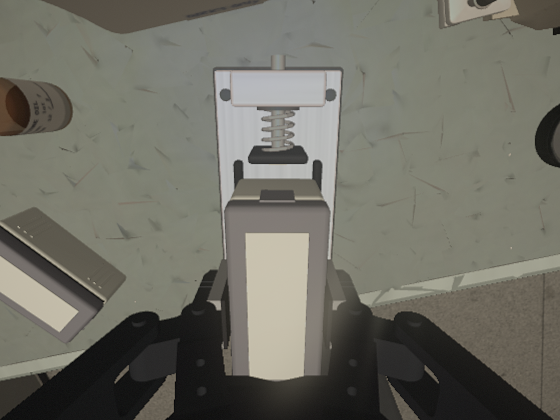

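The wrist view shows the box centred (col 277) between the guides (238 and 317), with its front end short of the plunger (row 155). Lowering now, then pressing.

```bash
python3 -m handwheel '[0,0,0.04,0,0,0,30, 0,0,0.08,0,0,0,30, 0,0,0.108,0,0,0,30, 0,0,0.108,0,0,0,30, 0,0,0.108,0,0,0,30]'
python3 -m handwheel '[0,0,0,0,0,0,30, 0,0,0,0,0,0,30]'
python3 -m handwheel '[0.01,0,0,0,0,0,30, 0.02,0,0,0,0,0,30, 0.03,0,0,0,0,0,30, 0.037,0,0,0,0,0,30, 0.043,0,0,0,0,0,30]'
python3 -m handwheel '[0,0,0,0,0,0,30, 0,0,0,0,0,0,30, 0,0,0,0,0,0,30]'
python3 - <<'E'
from rig import env
from h import *
o=env.get_obs();u=np.array([.973,-.231,0]);print(o['tcp_pos'],"c",(o['tcp_pos']@u)-460,o['tcp_pos']@[.231,.973,0]-75.9,o['force']@u,o['force'])
E
```

```text
time: 14.8
tcp_pos: [453.2, -30.0, 53.3]
tcp_rot: [[0.973, -0.231, 0.001], [-0.231, -0.973, -0.0], [0.001, 0.0, -1.0]]
force: [0.1, -0.4, -6.2]
gripper_width: 38.7
finger_force: 95.1
time: 15.0
tcp_pos: [453.4, -29.9, 53.5]
tcp_rot: [[0.973, -0.231, 0.001], [-0.231, -0.973, 0.0], [0.001, -0.001, -1.0]]
force: [-0.8, -0.7, -6.5]
gripper_width: 38.6
finger_force: 95.2
time: 15.5
tcp_pos: [469.2, -33.7, 52.2]
tcp_rot: [[0.973, -0.231, -0.002], [-0.231, -0.973, 0.0], [-0.002, 0.0, -1.0]]
force: [-5.6, 3.7, -3.3]
gripper_width: 38.7
finger_force: 95.6
time: 15.8
tcp_pos: [469.0, -33.7, 52.1]
tcp_rot: [[0.973, -0.231, -0.002], [-0.231, -0.973, 0.0], [-0.002, 0.0, -1.0]]
force: [-6.2, 4.3, -4.2]
gripper_width: 38.6
finger_force: 95.6
[468.9624986  -33.72671096  52.09480409] c 4.091381369800445 -0.38575258961461145 -6.990941558719465 [-6.15666599  4.33119285 -4.24431194]
```

```bash
python3 -m handwheel '[0.003,0,0.01,0,0,0,30, 0.003,0,0.02,0,0,0,30, 0.003,0,0.025,0,0,0,30, 0.003,0,0.025,0,0,0,30, 0.003,0,0.025,0,0,0,30]'
python3 -m handwheel '[0,0,0.005,0,0,0,30, 0,0,0.01,0,0,0,30, 0,0,0.01,0,0,0,30]'
python3 - <<'E'
from rig import env
from h import *
for n in('wrist','scene'):
    f=env.grab_frame(n);pickle.dump(f,open(n+'7.pkl','wb'));cv2.imwrite(f'pics/{n}7.png',f['image'][:,:,::-1])
f=load('scene7');cv2.imwrite('pics/s7z.png',cv2.resize(f['image'][190:300,260:400],None,fx=5,fy=5,interpolation=cv2.INTER_CUBIC)[:,:,::-1])
E
```

```text
time: 16.3
tcp_pos: [469.9, -34.4, 42.1]
tcp_rot: [[0.973, -0.231, -0.003], [-0.231, -0.973, -0.001], [-0.003, 0.001, -1.0]]
force: [-6.8, 1.6, -3.7]
gripper_width: 38.6
finger_force: 95.8
time: 16.6
tcp_pos: [469.9, -34.4, 38.0]
tcp_rot: [[0.973, -0.231, -0.003], [-0.231, -0.973, -0.001], [-0.003, 0.001, -1.0]]
force: [-7.6, 2.4, -2.9]
gripper_width: 38.9
finger_force: 95.8
```

View pics/s7z.png

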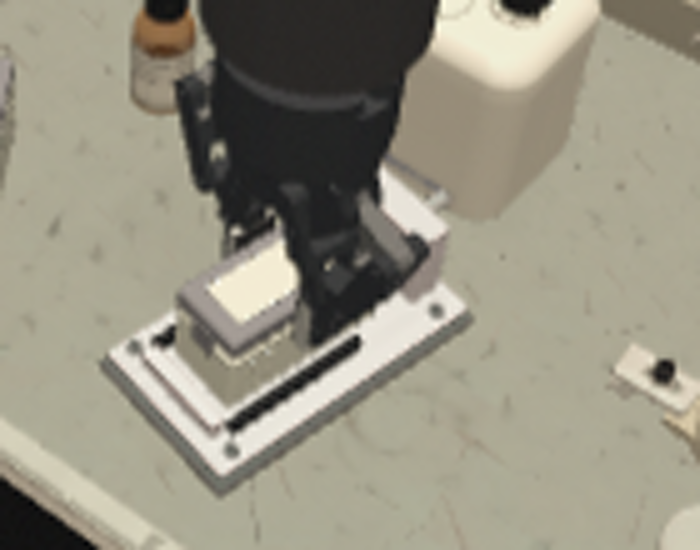

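The scene crop shows the cartridge's rear end inside the stop with a visible gap, and the box between the guides. I'll lower it to the floor.

```bash
python3 -m handwheel '[0,0,0.004,0,0,0,30, 0,0,0.008,0,0,0,30, 0,0,0.011,0,0,0,30, 0,0,0.011,0,0,0,30, 0,0,0.011,0,0,0,30]'
python3 -m handwheel '[0,0,0.003,0,0,0,30, 0,0,0.003,0,0,0,30, 0,0,0.003,0,0,0,30]'
```

```text
time: 17.2
tcp_pos: [470.0, -34.5, 34.0]
tcp_rot: [[0.973, -0.231, -0.003], [-0.231, -0.973, -0.001], [-0.002, 0.001, -1.0]]
force: [-6.6, 1.5, -1.9]
gripper_width: 38.5
finger_force: 95.9
time: 17.5
tcp_pos: [470.1, -34.5, 33.0]
tcp_rot: [[0.973, -0.231, -0.002], [-0.231, -0.973, -0.001], [-0.002, 0.001, -1.0]]
force: [-8.0, 1.0, -1.5]
gripper_width: 38.7
finger_force: 95.9
```

```bash
python3 -m handwheel '[0,0,0.004,0,0,0,30, 0,0,0.004,0,0,0,30, 0,0,0.004,0,0,0,30]'
python3 -m handwheel '[-0.003,0,0,0,0,0,30, -0.006,0,0,0,0,0,30, -0.009,0,0,0,0,0,30, -0.011,0,0,0,0,0,30, -0.011,0,0,0,0,0,30]'
```

```text
time: 17.8
tcp_pos: [470.2, -34.5, 31.8]
tcp_rot: [[0.973, -0.231, -0.002], [-0.231, -0.973, -0.001], [-0.002, 0.001, -1.0]]
force: [-9.3, 1.6, 1.2]
gripper_width: 38.5
finger_force: 96.2
time: 18.3
tcp_pos: [466.7, -33.5, 31.8]
tcp_rot: [[0.973, -0.231, 0.001], [-0.231, -0.973, -0.001], [0.001, 0.001, -1.0]]
force: [-4.2, -2.5, 0.0]
gripper_width: 38.4
finger_force: 96.3
```

```bash
python3 -m handwheel '[-0.003,0,0,0,0,0,30, -0.005,0,0,0,0,0,30, -0.005,0,0,0,0,0,30]'
python3 -m handwheel '[0,0,0,0,0,0,42, 0,0,0,0,0,0,50, 0,0,0,0,0,0,85, 0,0,0,0,0,0,85, 0,0,0,0,0,0,85]' 20
python3 -m handwheel '[0,0,-0.05,0,0,0,85, 0,0,-0.1,0,0,0,85, 0,0,-0.2,0,0,0,85, 0,0,-0.3,0,0,0,85, -0.05,0,-0.3,0,0,0,85]'
python3 -m handwheel '[-0.08,0,0,0,0,0,85, -0.1,0,0,0,0,0,85, -0.1,0,0,0,0,0,85]'
python3 - <<'E'
from rig import env
from h import *
env.grab_frame('wrist')
for n in('wrist','scene','top'):
    f=env.grab_frame(n);pickle.dump(f,open(n+'8.pkl','wb'));cv2.imwrite(f'pics/{n}8.png',f['image'][:,:,::-1])
for z in(60,62,64):labels(load('wrist8'),z)
a=load('wrist8')['image'];b=load('scene8')['image'][190:300,260:400]
b=cv2.resize(b,(534,420),interpolation=cv2.INTER_CUBIC);c=a[0:420,160:420]
cv2.imwrite('pics/both8.png',np.hstack([c,b])[:,:,::-1])
E
```

```text
time: 18.6
tcp_pos: [464.8, -32.9, 31.7]
tcp_rot: [[0.973, -0.231, 0.001], [-0.231, -0.973, -0.0], [0.001, 0.0, -1.0]]
force: [-1.5, -3.3, 1.2]
gripper_width: 38.4
finger_force: 96.3
time: 19.1
tcp_pos: [464.6, -32.6, 31.4]
tcp_rot: [[0.973, -0.231, 0.0], [-0.231, -0.973, 0.0], [0.0, -0.0, -1.0]]
force: [-0.4, 0.7, -0.3]
gripper_width: 85.1
finger_force: 0.0
time: 19.6
tcp_pos: [448.1, -28.3, 157.5]
tcp_rot: [[0.973, -0.232, 0.009], [-0.232, -0.973, 0.0], [0.009, -0.002, -1.0]]
force: [-0.7, 1.4, -0.2]
gripper_width: 85.0
finger_force: 0.0
time: 19.9
tcp_pos: [405.9, -18.5, 151.9]
tcp_rot: [[0.973, -0.23, 0.002], [-0.23, -0.973, 0.001], [0.002, -0.001, -1.0]]
force: [0.5, 0.2, -0.2]
gripper_width: 85.2
finger_force: 0.0
[455.7 138.2] [67.1 22.8] yaw 32.3
[464.6 -32.9] [24.1 69.8] yaw -13.5
[456.  136.7] [66.5 22.6] yaw 32.3
[464.8 -33. ] [23.9 69.2] yaw -13.5
[456.2 135.2] [65.9 22.4] yaw 32.3
[464.9 -33. ] [23.7 68.6] yaw -13.5
```

View pics/both8.png

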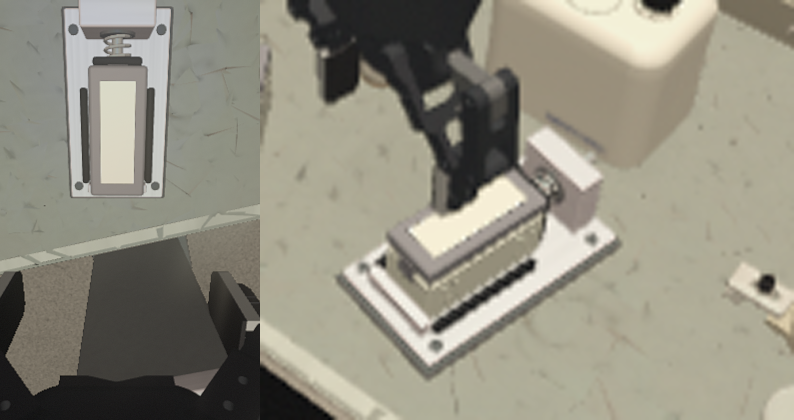

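The wrist and scene views show the cartridge flat between the guides, touching the stop and the plunger. Its centre measures (464.8,-33.0) at yaw -13.5°, against the expected seat at about (464.7,-32.5). I'll do a last check that nothing else moved, then hand in.

```bash
python3 - <<'E'
from rig import env
from h import *
a,b=load('top0')['image'],load('top8')['image']
for n,(u,v) in dict(P1=(248,239),P2=(176,230),amber=(264,193),drop=(155,180),jar=(408,237)).items():
    s=np.s_[v-16:v+16,u-16:u+16];print(n,cv2.phaseCorrelate(np.float64(cv2.cvtColor(a[s],7)),np.float64(cv2.cvtColor(b[s],7))))
print(env.finish_job())
E
```

```text
P1 ((0.006026512216896762, -0.07225645535932301), 1.112730479817916)
P2 ((-0.4273740134888939, 0.04283068435688975), 0.988607996276354)
amber ((-0.20772383518702497, 0.030666678588229246), 1.0332433769180125)
drop ((-0.03265558268941504, -0.0038673738185721618), 0.99210004474346)
jar ((0.04917186586479971, 0.03714222014994739), 1.0049947470407439)
the job is handed in; nothing more can be done
None
```

The full cartridge, the third one I lifted, is loaded flat in the spring dock against the stop and released. Both empties were set back upright where they stood (within about 1 mm in the images), the bottles and jar show no visible movement, and the job was handed in at about 20 s; `env.finish_job()` gave no verdict.

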